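Clamp the deep socket and hold the lever

TASK

Stand the tall socket upright, open end up, on the base of the bench clamp, about midway along its jaws and in the gap between them, and let go of it. Then press the clamp's spring-loaded lever down until it is level, so that the jaws grip the socket, and finish while still holding the lever level: do not let go. Leave the short socket, the ratchet and the piece of brick where they are.

Things in the scene. Friction and masses are not known exactly. Their poses are not given: they have to be found in the camera images.
- deep_mid (a point): the tall chrome-steel socket (to be clamped): upright round tube, 34 mm diameter, 63 mm tall, about 0.2 kg, stands on the table with its open end up; this point is on its axis, half-way up (31.5 mm above its foot). Its z axis is its own axis, up
- short_mid (a point): the short chrome-steel socket (leave alone): same 34 mm diameter, only 34 mm tall; this point is on its axis, half-way up (17 mm)
- seat (a point): point on the top face of the clamp's base plate (fixed, 12 mm above the table) at the foot of the clamped socket's axis. Axes: z up; x along the jaw faces; y from the fixed jaw to the moving jaw and on to the lever. Base plate: x -40 to +40, y -55 to +145 mm. Fixed jaw: face at y = -17 mm, 44 mm long in x, 20 mm thick, top 20 mm above this point
- pivot (a point): lever pivot, fixed on the clamp: on the seat's x = 0 line at y = +112 mm, 48 mm above the seat point (60 mm above the table). Same axes as the seat. Its two cheeks reach 10 mm above it
- paddle (a point): centre of the top face of the lever's black rubber paddle, where to press: 105 mm from the pivot along the lever and 8 mm above the lever's centreline; moves with the lever. The paddle is 70 mm long (70 to 140 mm from the pivot), 36 mm wide and 16 mm thick; the lever points from the pivot along the seat's +y
- lever (a joint): lever angle, rad: 0 fully up (0.55 rad above level; a spring returns it there), 0.55 level, 0.75 lower stop. Pressing the paddle takes about 2 N at first and about 9 N at level. The moving jaw goes 42 mm per rad towards the fixed jaw through a soft spring, pushes the socket along, and meets one standing against the fixed jaw at 0.38 rad
- jaw: the clamp's spring-loaded moving jaw (its origin is of no use): 40 mm long in x, top 20 mm above the seat point; its face stands at seat y = +33 mm while the lever is up, so the open gap is 50 mm wide with its middle at seat y = +8 mm. Above the jaws' tops, and out along x, the gap is open
- deep: the tall socket again; origin at the centre of its foot, z along its axis
- short: the short socket again; origin at the centre of its foot
- ratchet: ratchet handle lying on the table (leave alone), 210 mm long along its x, 36 mm wide, 34 mm high; origin under its middle
- brick: piece of brick (leave alone), 100 x 110 x 60 mm; origin at the centre of its underside
Mind the look-alikes: they are no part of the job. What is shaped like the deep but pink or yellow is not meant.

How it is judged:
By the outcome, as a careful person would: the job done as asked, in the order asked, and still so for the second after the job is handed in, while the arm keeps its last pose, push and grip.
It also fails if it takes over 53 s, if anything falls off the work surface, if the arm or the gripper's body presses on something with over 40 N, if the wrist force passes 120 N, or if a joint passes its speed limit or range.

ROBOT

A 6-joint arm with a two-finger parallel gripper is mounted at the origin on the work surface. World frame = base frame: x ahead of the robot, y to its left, z up, the work surface at z = 0. Lengths are in m, angles in rad, forces in N, time in s.
With the tool pointing down it reaches from about 0.325 to 0.775 m from the base axis. Payload 5.5 kg.
Tool frame: the origin (TCP) lies midway between the tips of the shut fingers; the grasp point (between the pads) lies 19 mm behind it; z points along the fingers, x is the direction in which the jaws open and shut, and the axes are right-handed (so a half turn about z gives the same grasp; the last joint's range is limited). The gripper opens to 85 mm and grips with 20 to 120 N. Pads are 22 mm wide; open, the fingers measure 114 mm over their backs; the gripper's body (76 mm by 85 mm) begins 54 mm behind the grasp point. The pads swing forward as they close: fully open they stand 13 mm farther back than shut.
Start: joints at [-0.057, 0.091, 1.231, -0, 1.82, -0.057], TCP at [0.6, -0, 0.231] pointing down, gripper open.
Joint ranges: [-2.87, 2.87], [-0.86, 2.18], [0.17, 2.46], [-1.51, 4.65], [0.06, 2.69], [-2.65, 2.65]. Speed limits (rad/s): [2.57, 2.57, 3.01, 3.14, 3.14, 3.14].

INTERFACE

Orientations are given as a unit quaternion [x, y, z, w].
In Python, from cell import state, imaging, ctrl gives the robot as it stands. The module is installed in compiled form; this text tells all that it offers.
- The arm moves only by the tool arm_command, never from a script. Its argument "commands" is a list of rows, each a list of 3 entries, a list of its own where there are three numbers: the shift along the tool's x, y, z in units of 60 mm (1.0 is 60 mm), then the turn about the tool's z in units of 8 degrees (1.0 is 8 degrees), then the opening, from 0 (shut) to 1 (fully open). In form: [[[x, y, z], yaw, fingers], ...]. A call has 1 to 5 rows; each row shifts and turns the commanded pose from where the row before left it, along the tool's axes as they then stand; what a row does not reach is not made up. A row lasts 1/8 s, in which the tool goes at most 62.5 mm and 10.7 degrees, less where a joint would pass 70% of its speed; a pose out of reach is approached as far as the arm can. A call is refused whole if a number of a shift passes 1 or a number of a turn 1, either way. A call with a gripper value outside its range is refused whole. The fingers move at their own pace and stop on an object; the grip force is fixed at half the most. Time passes only in rows, so rows that do not move let the fingers close. It gives the time, the measured TCP pose, the force and the opening at its end, in the units of the state.
- state(): the state, without advancing time (a new reading comes with each control period).
- imaging.capture(name): name is "scene" or "side" or "wrist"; returns a dict with "img" (400x640x3 uint8, blue, green, red), "z_map" (400x640 float32, m along the optical axis (not along the pixel's ray), 0 where there is no reading), "camera_matrix" (3x3 intrinsics, pixels), "position" and "orientation" of the camera in the world; the wrist camera has in their place "tool_from_camera" (4x4, takes a point from camera to tool coordinates, whose origin is the TCP and whose axes are the tool frame's). Camera axes: x right, y down, z forward; pixel columns grow to the right and rows downward; lengths in m; the calibration is good to about 2 mm. A picture is of the moment at which its call begins: read the wrist's pose just before it.
- ctrl.close_job(): hands the job in, once; it reports no verdict.
The state is a dict: "time": time; "joints": joint angles; "qd": joint speeds; "tau": joint torques, N m; "tcp_pos": TCP position; "orientation": TCP orientation; "ft_force": force on the tool from outside, world axes, zero at the start; "wrist_torque": the same for the moment, N m; "grip_width": finger opening in m.
Only numpy, scipy, OpenCV 4.12 (cv2) and the standard library are available. Lean on these libraries where they do the work, as an engineer would, in place of code of your own. Each camera call takes 0.05 s, during which the arm holds its last target.

## Working session

There is one attempt and no reset: what is moved stays moved. The work goes in short steps, Python scripts to look and compute and a tool call to move; the robot and the scene stay as the last step left them, time stands still between calls to the robot, and variables do not carry over. Pictures are saved under pics/ and viewed, and the job is handed in when it is done.

Besides the shell and the picture viewer there is one more tool, called after "Call:" as a command line: name --argument value ..., lists and objects as JSON in quotes. arm_command: Moves the arm, as the interface text tells. Its arguments: {"type":"object","properties":{"commands":{"type":"array","items":{"type":"array"}}},"required":["commands"]}

```bash
mkdir -p pics; cat > h.py <<'E'
import numpy as np, cv2
from scipy.spatial.transform import Rotation as R
from cell import state, imaging, ctrl
def cap(n):
    s=state(); c=imaging.capture(n)
    if n=="wrist":
        T=np.eye(4); T[:3,:3]=R.from_quat(s["orientation"]).as_matrix(); T[:3,3]=s["tcp_pos"]
        c["T"]=T@np.array(c["tool_from_camera"])
    else:
        T=np.eye(4); o=np.array(c["orientation"])
        T[:3,:3]=R.from_quat(o).as_matrix() if o.size==4 else o.reshape(3,3); T[:3,3]=c["position"]; c["T"]=T
    return c
def pts(c):
    K=np.array(c["camera_matrix"]); z=c["z_map"]; v,u=np.mgrid[0:400,0:640]
    P=np.stack([(u-K[0,2])/K[0,0]*z,(v-K[1,2])/K[1,1]*z,z],-1)
    W=P@c["T"][:3,:3].T+c["T"][:3,3]; W[z<=0]=np.nan
    return W
E
python3 - <<'E'
from h import *
import pickle
print(state())
for n in("scene","side","wrist"):
    c=cap(n); cv2.imwrite(f"pics/{n}0.png",c["img"]); pickle.dump(c,open(f"{n}0.pkl","wb")); print(n,c["T"][:3,3].round(3),c["T"][:3,2].round(2))
E
```

```text
{'time': 0.0, 'joints': array([-5.66702270e-02,  9.18409701e-02,  1.23191456e+00, -2.91708386e-05,
        1.81979016e+00, -5.67101490e-02]), 'qd': array([-4.75901273e-05,  6.35932092e-04,  1.47180594e-04,  6.45525452e-04,
        1.60235976e-03,  7.75974814e-04]), 'tau': array([ 1.92109423e-03, -4.58737707e+01, -4.18019521e+01,  2.08830479e-04,
        1.19483890e-02, -1.60596358e-05]), 'tcp_pos': array([5.99710100e-01, 2.28852318e-05, 2.30145387e-01]), 'orientation': array([ 9.99999523e-01,  1.63805046e-05, -9.75750321e-04, -4.12129315e-05]), 'ft_force': array([ 0.0104383 ,  0.49844704, -0.1201835 ]), 'wrist_torque': array([ 0.0412752 , -0.02597442,  0.03091004]), 'grip_width': 0.08545140196112429}
scene [1.298 0.084 0.541] [-0.84 -0.18 -0.51]
side [ 0.103 -0.58   0.699] [ 0.54  0.54 -0.65]
wrist [0.601 0.084 0.374] [-0.   -0.32 -0.95]
```

View pics/scene0.png

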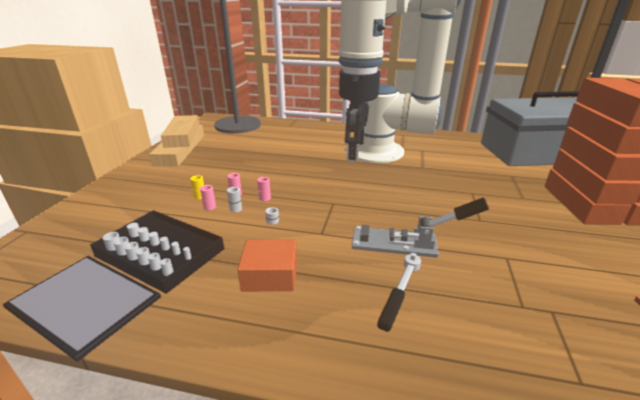

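View pics/side0.png

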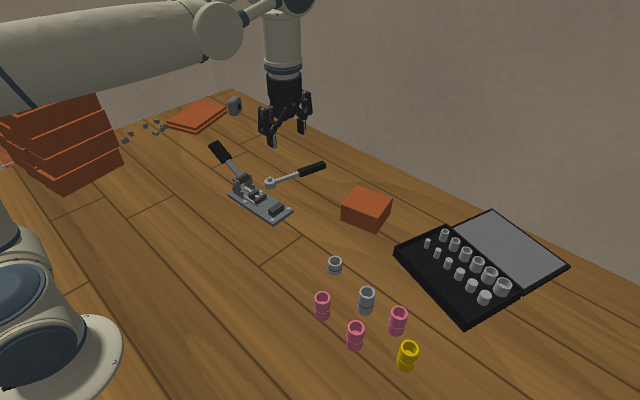

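View pics/wrist0.png

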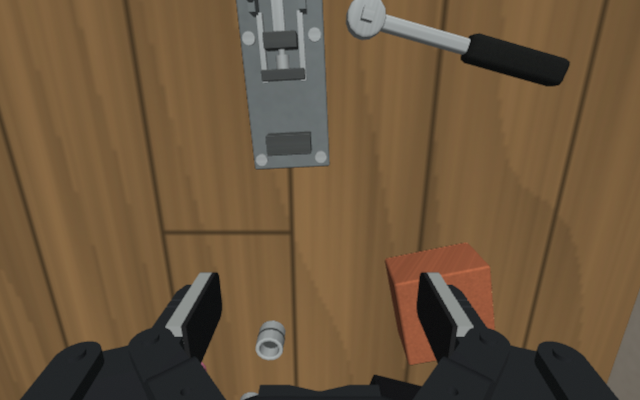

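The pictures show these things:
- **Target:** the tall chrome socket is at scene (234,199) and side (367,299).
- **Look-alikes:** the short chrome socket is at scene (272,215) and side (335,263). The pink ones are at scene (208,197), (234,183) and (264,188), and the yellow one at (197,187). Smaller sockets sit in the case.
- **Clamp:** it is around scene (395,240), with its lever paddle at (471,209).

I choose the grey tall one at scene (234,199), and check it in a crop.

```bash
python3 - <<'E'
from h import *
import pickle
L={n:pickle.load(open(f"{n}0.pkl","rb")) for n in("scene","side","wrist")}
for n,(x0,x1,y0,y1),k in(("side",(300,440,240,380),5),("side",(190,310,130,230),6),):
    im=cv2.resize(L[n]["img"][y0:y1,x0:x1],None,fx=k*.8,fy=k*.8,interpolation=cv2.INTER_CUBIC); cv2.imwrite(f"pics/c{x0}.png",im)
a=L["scene"]["img"][150:260,180:300]; cv2.imwrite("pics/csc.png",cv2.resize(a,None,fx=4,fy=4,interpolation=cv2.INTER_CUBIC))
W=pts(L["side"])
def fit(n,u0,u1,v0,v1,zmin):
    W=pts(L[n])[v0:v1,u0:u1].reshape(-1,3); W=W[W[:,2]>zmin]
    return W
from scipy.optimize import least_squares
for nm,r in(("deep",{"side":(352,382,280,318),"scene":(222,246,182,216)}),("short",{"side":(323,347,250,278),"scene":(262,284,202,226)})):
    A=[]
    for n,b in r.items():
        P=fit(n,*b,0.006); 
        A.append(P); print(nm,n,len(P),P.min(0).round(4),P.max(0).round(4),np.median(P,0).round(4))
        f=lambda q:np.hypot(P[:,0]-q[0],P[:,1]-q[1])-.017
        q=least_squares(f,np.median(P,0)[:2],loss="soft_l1",f_scale=.002); print(q.x.round(4))
# clamp from wrist depth
c=L["wrist"];Wc=pts(c)
for u,v in((258,160),(327,160),(322,158),(262,160),(249,38),(315,34),(289,143),(268,133),(310,133),(283,74),(264,71),(303,69)):
    print((u,v),Wc[v,u].round(4))
E
```

```text
deep side 413 [ 0.4855 -0.3558  0.0061] [ 0.5186 -0.3217  0.0656] [ 0.4948 -0.3416  0.0457]
[ 0.5033 -0.3389]
deep scene 365 [ 0.4153 -0.3854  0.006 ] [ 0.5233 -0.3207  0.0661] [ 0.5123 -0.3377  0.0411]
[ 0.5027 -0.3388]
short side 223 [ 0.5201 -0.2365  0.0061] [ 0.5536 -0.2028  0.0368] [ 0.535  -0.2215  0.0249]
[ 0.5373 -0.2196]
short scene 186 [ 0.5213 -0.2358  0.0062] [ 0.5572 -0.2012  0.0365] [ 0.5486 -0.2164  0.0266]
[ 0.5389 -0.2187]
(258, 160) [0.5369 0.0102 0.0167]
(327, 160) [0.6092 0.0098 0.0141]
(322, 158) [0.6039 0.0126 0.0175]
(262, 160) [0.5411 0.0103 0.0169]
(249, 38) [0.535  0.1262 0.0166]
(315, 34) [0.5969 0.1294 0.019 ]
(289, 143) [0.5713 0.0306 0.0333]
(268, 133) [0.5484 0.0379 0.0149]
(310, 133) [0.5915 0.0378 0.0135]
(283, 74) [0.5674 0.0941 0.0328]
(264, 71) [0.5501 0.0967 0.0333]
(303, 69) [0.586  0.0985 0.0328]
```

View pics/c300.png

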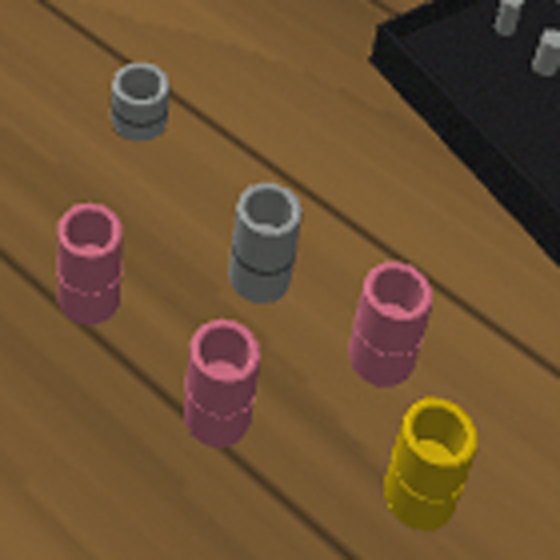

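View pics/c190.png

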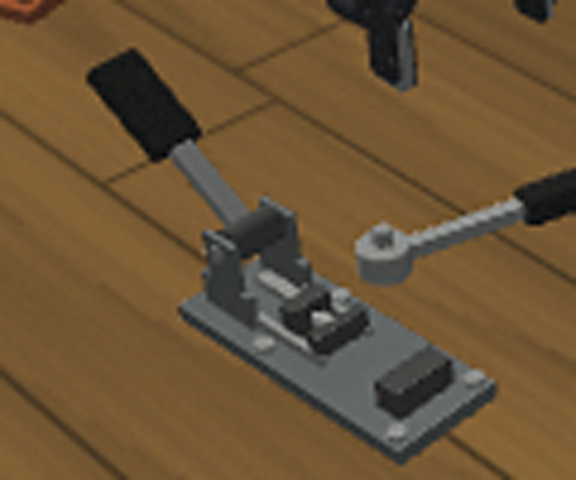

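```bash
python3 - <<'E'
from h import *
import pickle
c=pickle.load(open("wrist0.pkl","rb"))
cv2.imwrite("pics/cw.png",cv2.resize(c["img"][0:190,220:350],None,fx=4,fy=3.1,interpolation=cv2.INTER_CUBIC))
E
```

```text
(no output)
```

View pics/cw.png

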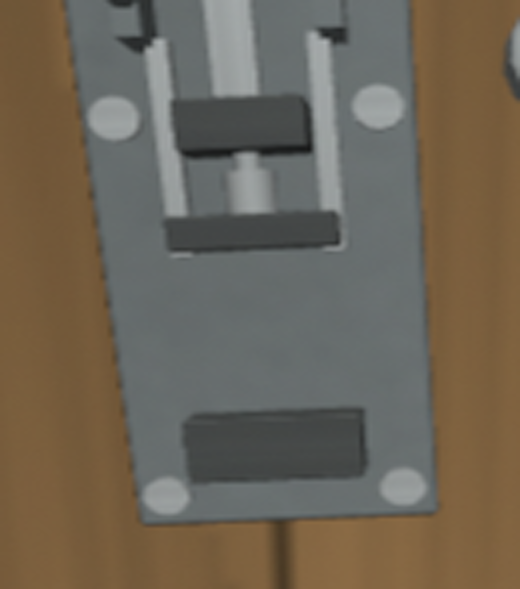

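Crop: the grey tall socket is confirmed (between three pink ones and the yellow). The clamp crop shows the fixed jaw nearest the plate's free end, with the moving jaw and the lever towards +y. Next I fit the clamp pose and compute clearances around the socket.

```bash
python3 - <<'E'
from h import *
import pickle
for n in("scene","side","wrist"):
    c=pickle.load(open(n+"0.pkl","rb")); W=pts(c)
    z=W[...,2]; x=W[...,0]; y=W[...,1]
    roi=(x>.5)&(x<.64)&(y>-.02)&(y<.125)
    m=roi&(z>.028)&(z<.042)
    P=W[m]
    for nm,a,b in(("fixed",0,.055),("moving",.085,.125)):
        Q=P[(P[:,1]>a)&(P[:,1]<b)]
        if len(Q)>10: 
            r=cv2.minAreaRect((Q[:,:2]*1000).astype(np.float32)); print(n,nm,len(Q),[np.round(t,1) for t in r],Q[:,2].mean().round(4), Q[:,1].min().round(4),Q[:,1].max().round(4))
    m=(x>.5)&(x<.65)&(y>-.03)&(y<.23)&(z>.007)&(z<.022); Q=W[m]
    r=cv2.minAreaRect((Q[:,:2]*1000).astype(np.float32)); print(n,"plate",len(Q),[np.round(t,1) for t in r],Q[:,2].mean().round(4))
    # others
    img=c["img"].astype(int); dark=img.max(2)<60
    m=(x>.45)&(x<.68)&(y>.14)&(y<.4)&(z>.06)&dark; Q=W[m]
    if len(Q)>20:
        print(n,"paddle",len(Q),Q.mean(0).round(4),Q.min(0).round(4),Q.max(0).round(4), np.linalg.svd(Q-Q.mean(0),full_matrices=False)[2][0].round(3))
c=pickle.load(open("side0.pkl","rb")); W=pts(c)
hsv=cv2.cvtColor(c["img"],cv2.COLOR_BGR2HSV)
for nm,(u0,u1,v0,v1) in {"pA":(312,332,288,322),"pB":(345,367,316,352),"pC":(387,410,302,338),"y":(396,420,338,374)}.items():
    Q=W[v0:v1,u0:u1][hsv[v0:v1,u0:u1,1]>110]; Q=Q[Q[:,2]>.03]; print(nm,((Q.min(0)+Q.max(0))/2).round(3))
Q=W[185:235,335:395].reshape(-1,3);Q=Q[Q[:,2]>.03];print("brick",Q.min(0).round(3),Q.max(0).round(3))
E
```

```text
scene fixed 98 [array([570.3,  28.6]), array([45.5, 19.2]), np.float64(6.7)] 0.0326 0.0185 0.0384
scene moving 105 [array([567. , 106.1]), array([36.6, 40.7]), np.float64(87.7)] 0.0331 0.088 0.125
scene plate 1299 [array([588.6, 101.2]), array([127., 200.]), np.float64(2.2)] 0.0136
scene paddle 28 [0.5738 0.2648 0.121 ] [0.5507 0.2323 0.0985] [0.5774 0.2825 0.1368] [ 0.073 -0.826 -0.559]
side fixed 88 [array([569.2,  26.9]), array([46.8, 21.8]), np.float64(2.3)] 0.0313 0.016 0.0385
side moving 88 [array([564.3, 105.9]), array([40.4, 38.3]), np.float64(1.7)] 0.032 0.0866 0.1249
side plate 976 [array([587.4,  99.8]), array([127.1, 202.3]), np.float64(3.0)] 0.013
side paddle 348 [0.5547 0.2316 0.108 ] [0.5355 0.1499 0.0601] [0.5837 0.2842 0.1394] [-0.048  0.863  0.503]
wrist fixed 927 [array([570. ,  28.9]), array([43.9, 20.2]), np.float64(2.6)] 0.0332 0.0185 0.0399
wrist moving 1099 [array([566.5, 106.7]), array([39.8, 36.9]), np.float64(0.9)] 0.0337 0.088 0.1249
wrist plate 10660 [array([588.9,  81. ]), array([125.9, 159.5]), np.float64(2.0)] 0.0139
pA [ 0.428 -0.282  0.048]
pB [ 0.424 -0.374  0.048]
pC [ 0.509 -0.415  0.048]
y [ 0.461 -0.47   0.048]
brick [ 0.677 -0.219  0.03 ] [ 0.797 -0.093  0.064]
```

Call:
arm_command --commands '[[[-0.2, 0.8, 0], 0, 1], [[-0.25, 0.8, 0], 0, 1], [[-0.25, 0.8, 0], 0, 1], [[-0.25, 0.8, 0], 0, 1], [[-0.25, 0.8, 0], 0, 1]]'

```text
time: 0.78
tcp_pos: [0.5272, -0.2414, 0.2309]
orientation: [1.0, 0.0, -0.0, -0.0]
ft_force: [0.0, 0.6, -0.8]
grip_width: 0.0855
```

Call:
arm_command --commands '[[[-0.2, 0.8, 0.2], 0, 1], [[-0.2, 0.8, 0.4], 0, 0.85], [[0, 0.05, 0.4], 0, 0.85], [[0, 0, 0], 0, 0.85]]'

```text
time: 1.27
tcp_pos: [0.5027, -0.3388, 0.1681]
orientation: [1.0, -0.001, -0.002, -0.002]
ft_force: [-0.3, 0.9, -0.3]
grip_width: 0.0732
```

```bash
python3 - <<'E'
from h import *
c=cap("wrist"); cv2.imwrite("pics/w1.png",c["img"]); s=state(); print(s["time"],s["tcp_pos"],s["orientation"],s["grip_width"])
c=cap("side"); cv2.imwrite("pics/s1.png",c["img"][150:400,250:500].repeat(2,0).repeat(2,1))
E
```

```text
1.325 [ 0.50351351 -0.33863955  0.17020016] [ 9.99999034e-01 -1.32841156e-04 -1.03317765e-03 -9.20515455e-04] 0.07236047300979052
```

View pics/w1.png

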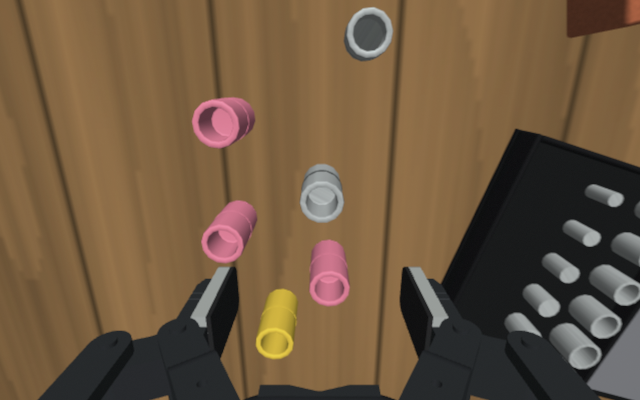

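View pics/s1.png

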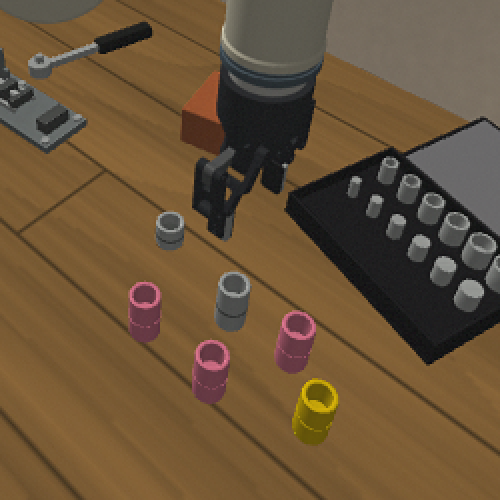

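The tall grey socket is at wrist (322,195), centred between the fingers, with the neighbours clear of the finger line. Next I go down and grip its upper half.

Call:
arm_command --commands '[[[0, 0, 0.7], 0, 0.85], [[0, 0, 0.7], 0, 0.85], [[0, 0, 0.6], 0, 0.85], [[0, 0, 0.4], 0, 0.85], [[0, 0, 0], 0, 0.85]]'

```text
time: 2.0
tcp_pos: [0.5039, -0.3377, 0.0265]
orientation: [1.0, 0.001, -0.001, -0.001]
ft_force: [-1.0, 0.1, 0.9]
grip_width: 0.0729
```

Call:
arm_command --commands '[[[0, 0, 0], 0, 0.3], [[0, 0, 0], 0, 0.2], [[0, 0, 0], 0, 0.2], [[0, 0, 0], 0, 0.2], [[0, 0, 0], 0, 0.2]]'

```text
time: 2.62
tcp_pos: [0.5051, -0.3397, 0.0299]
orientation: [1.0, -0.0, 0.002, 0.001]
ft_force: [-0.5, 1.6, 6.1]
grip_width: 0.0335
```

```bash
python3 - <<'E'
from h import *
s=state(); print(s["time"],s["tcp_pos"],s["grip_width"],s["ft_force"])
c=cap("side"); cv2.imwrite("pics/s2.png",c["img"][230:380,290:440].repeat(4,0).repeat(4,1))
E
```

```text
2.625 [ 0.50513571 -0.33967828  0.02991954] 0.03345826854808684 [-0.54436735  1.55960075  6.05667682]
```

View pics/s2.png

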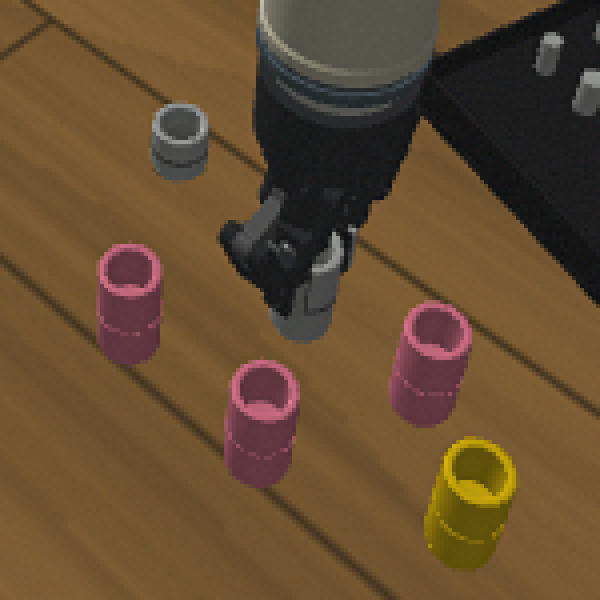

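Call:
arm_command --commands '[[[0, 0, -0.3], 0, 0.2], [[0, 0, -0.6], 0, 0.2], [[0, 0, -0.7], 0, 0.2], [[0, 0, -0.6], 0, 0.2], [[0, 0, 0], 0, 0.2]]'

```text
time: 3.3
tcp_pos: [0.5054, -0.3401, 0.1645]
orientation: [1.0, -0.0, 0.003, 0.002]
ft_force: [0.3, 0.6, -1.8]
grip_width: 0.0334
```

```bash
python3 - <<'E'
from h import *
s=state(); print(s["time"],s["tcp_pos"],s["orientation"],s["grip_width"],s["ft_force"])
c=cap("wrist"); cv2.imwrite("pics/w3.png",c["img"])
c=cap("side"); cv2.imwrite("pics/s3.png",c["img"][170:370,260:460].repeat(3,0).repeat(3,1))
E
```

```text
3.3 [ 0.50535345 -0.34007247  0.16454866] [ 9.99991984e-01 -4.05309186e-05  3.18083977e-03  2.43158667e-03] 0.03338340445469534 [ 0.34591125  0.56423227 -1.76154434]
```

View pics/w3.png

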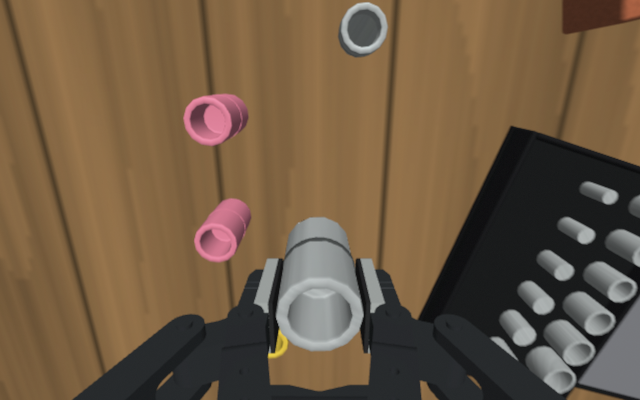

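View pics/s3.png

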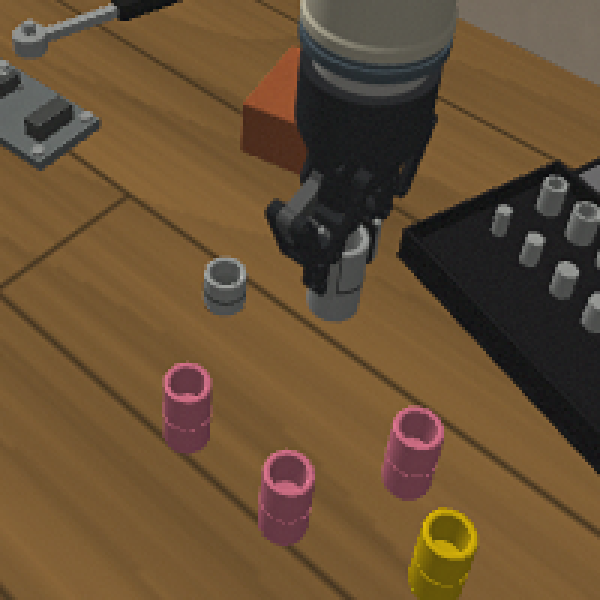

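The socket is held upright and centred at wrist (320,290). Carrying it to the clamp.

Call:
arm_command --commands '[[[0.1, -0.5, 0], 0, 0.2], [[0.15, -0.8, 0], 0, 0.2], [[0.15, -0.8, 0], 0, 0.2], [[0.15, -0.8, 0], 0, 0.2], [[0.15, -0.8, 0], 0, 0.2]]'

```text
time: 4.03
tcp_pos: [0.5451, -0.1152, 0.1566]
orientation: [1.0, -0.0, -0.002, -0.001]
ft_force: [1.1, 0.2, -2.4]
grip_width: 0.0335
```

Call:
arm_command --commands '[[[0.15, -0.8, 0], 0, 0.2], [[0.15, -0.8, 0], 0, 0.2], [[0.06, -0.8, 0], 0, 0.2], [[0, -0.55, 0], -0.3, 0.2], [[0, 0, 0], 0, 0.2]]'

```text
time: 4.65
tcp_pos: [0.5664, 0.0623, 0.1566]
orientation: [1.0, 0.023, -0.002, -0.0]
ft_force: [-1.0, -1.1, -1.1]
grip_width: 0.0333
```

```bash
python3 - <<'E'
from h import *
s=state(); print(s["time"],s["tcp_pos"],R.from_quat(s["orientation"]).as_matrix().round(3),s["grip_width"],s["ft_force"])
c=cap("wrist"); cv2.imwrite("pics/w4.png",c["img"])
W=pts(c); x,y,z=W[...,0],W[...,1],W[...,2]
for nm,a,b in(("fixed",0,.055),("moving",.08,.105)):
    Q=W[(x>.5)&(x<.64)&(y>a)&(y<b)&(z>.026)&(z<.042)]
    if len(Q)>20: print(nm,len(Q),cv2.minAreaRect((Q[:,:2]*1000).astype(np.float32)),Q[:,2].mean())
c=cap("side"); cv2.imwrite("pics/s4.png",c["img"][80:280,170:370].repeat(3,0).repeat(3,1))
E
```

```text
4.65 [0.56641436 0.06225046 0.15659504] [[ 0.999  0.046 -0.004]
 [ 0.046 -0.999  0.   ]
 [-0.004 -0.    -1.   ]] 0.03330617190246786 [-1.00986591 -1.14429729 -1.08097316]
fixed 141 ((570.9723510742188, 37.788848876953125), (12.750849723815918, 44.96721267700195), 78.56265258789062) 0.031390110972448454
moving 808 ((566.31103515625, 97.28215026855469), (39.36202621459961, 15.902295112609863), 2.8033220767974854) 0.03234090260319718
```

View pics/w4.png

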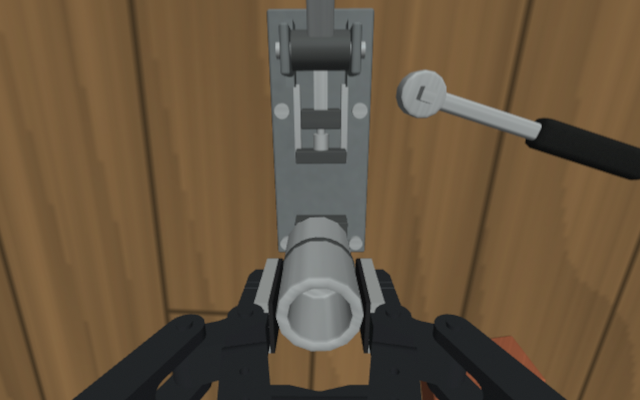

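View pics/s4.png

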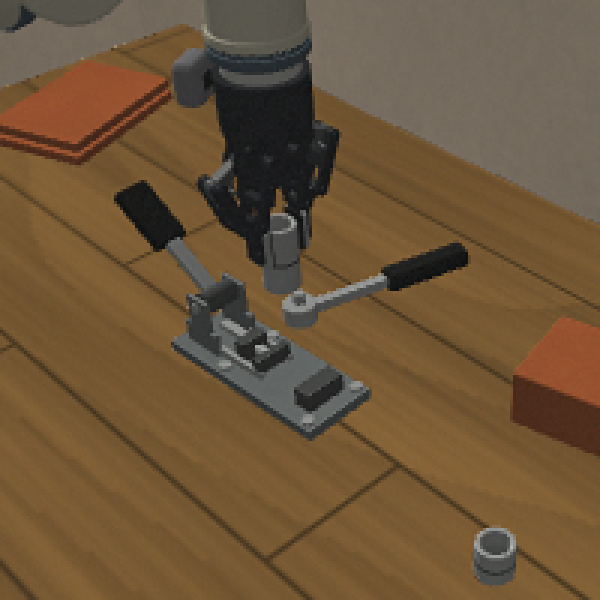

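The wrist view shows the fixed jaw under the socket's foot at (320,222) and the moving jaw at (320,156). The clamp axis is at column 320. Lowering in steps.

Call:
arm_command --commands '[[[0.04, 0.03, 0.6], 0, 0.2], [[0, 0, 0.6], 0, 0.2], [[0, 0, 0.4], 0, 0.2], [[0, 0, 0.15], 0, 0.2], [[0, 0, 0], 0, 0.2]]'

```text
time: 5.38
tcp_pos: [0.5698, 0.0574, 0.0538]
orientation: [1.0, 0.02, -0.001, 0.0]
ft_force: [-0.2, -0.2, -1.3]
grip_width: 0.0332
```

```bash
python3 - <<'E'
from h import *
s=state(); print(s["time"],s["tcp_pos"],s["grip_width"],s["ft_force"])
for n in("wrist","scene","side"):
    c=cap(n); a={"wrist":c["img"][100:400,170:470],"scene":c["img"][170:270,340:440],"side":c["img"][150:250,210:310]}[n]
    cv2.imwrite(f"pics/{n[0]}5{n}.png",cv2.resize(a,(400,400),interpolation=cv2.INTER_CUBIC))
a=[cv2.imread(f"pics/{n[0]}5{n}.png") for n in("scene","side")]; cv2.imwrite("pics/m5.png",np.hstack(a))
E
```

```text
5.375 [0.56977183 0.05743339 0.05379212] 0.03316179175901076 [-0.18655245 -0.23316608 -1.30130241]
```

View pics/w5wrist.png

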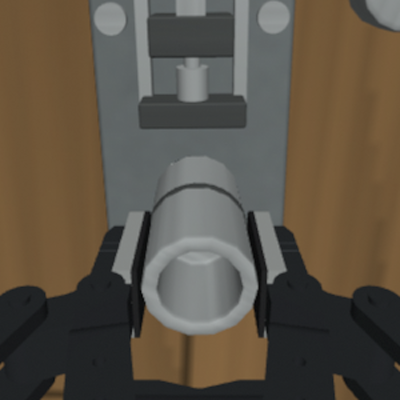

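View pics/m5.png

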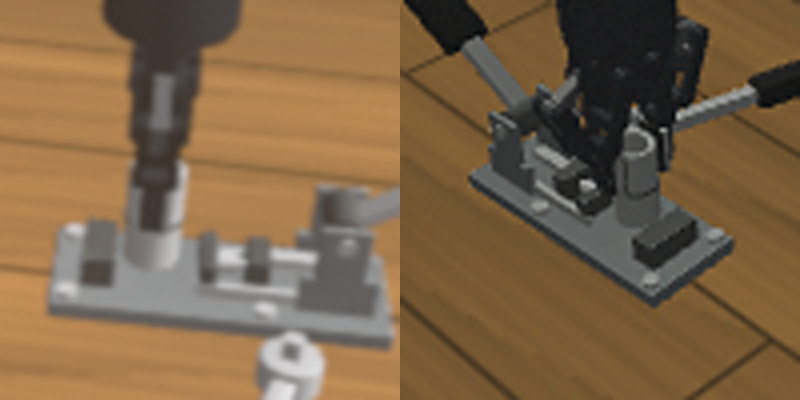

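The scene crop shows the foot between the jaws, close to the fixed jaw. I shift it 4 mm towards the middle and go down to touch.

Call:
arm_command --commands '[[[-0.02, -0.07, 0], 0, 0.2], [[0, 0, 0.1], 0, 0.2], [[0, 0, 0.06], 0, 0.2], [[0, 0, 0], 0, 0.2]]'

```text
time: 6.02
tcp_pos: [0.5683, 0.0624, 0.0439]
orientation: [1.0, 0.021, -0.001, 0.0]
ft_force: [-0.3, 0.7, -2.1]
grip_width: 0.0332
```

Call:
arm_command --commands '[[[0, 0, 0.04], 0, 0.2], [[0, 0, 0], 0, 0.2]]'

```text
time: 6.28
tcp_pos: [0.5688, 0.0624, 0.0422]
orientation: [1.0, 0.021, 0.0, 0.0]
ft_force: [-0.0, 0.3, -2.2]
grip_width: 0.0336
```

Call:
arm_command --commands '[[[0, 0, 0.04], 0, 0.2], [[0, 0, 0], 0, 0.2]]'

```text
time: 6.52
tcp_pos: [0.5689, 0.0624, 0.042]
orientation: [1.0, 0.021, 0.001, 0.0]
ft_force: [-5.9, -0.5, 7.0]
grip_width: 0.033
```

Touching down at 7 N. Releasing gradually.

Call:
arm_command --commands '[[[0, 0, -0.02], 0, 0.45], [[0, 0, 0], 0, 0.5], [[0, 0, 0], 0, 0.6], [[0, 0, 0], 0, 0.8], [[0, 0, 0], 0, 0.8]]'

```text
time: 7.15
tcp_pos: [0.5686, 0.0624, 0.0409]
orientation: [1.0, 0.021, -0.0, 0.0]
ft_force: [-0.1, 0.1, -0.2]
grip_width: 0.0683
```

```bash
python3 - <<'E'
from h import *
s=state(); print(s["time"],s["tcp_pos"],s["grip_width"],s["ft_force"])
c={}
for n in("wrist","scene","side"):
    i=cap(n)["img"]; a={"wrist":i[100:400,170:470],"scene":i[170:270,340:440],"side":i[150:250,210:310]}[n]
    c[n]=cv2.resize(a,(266,400) if 0 else (266,266),interpolation=cv2.INTER_CUBIC)
cv2.imwrite("pics/m6.png",np.hstack([c["wrist"],c["scene"],c["side"]]))
E
```

```text
7.15 [0.56864983 0.06242859 0.04093473] 0.06833264417529006 [-0.12932618  0.1162376  -0.24003386]
```

View pics/m6.png

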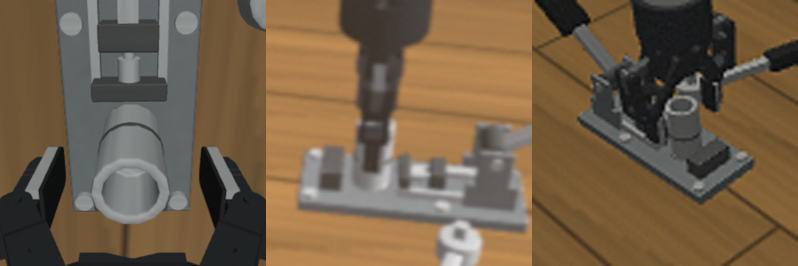

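The socket stands free between the jaws. Lifting straight up, then moving on to the paddle.

Call:
arm_command --commands '[[[0, 0, -0.3], 0, 0.8], [[0, 0, -0.7], 0, 0.8], [[0, 0, -0.8], 0, 0.8], [[0, 0, -0.8], 0, 0.6], [[0, 0, 0], 0, 0.2]]'

```text
time: 7.92
tcp_pos: [0.5707, 0.0626, 0.2046]
orientation: [1.0, 0.021, 0.006, -0.0]
ft_force: [-0.1, -0.3, -0.5]
grip_width: 0.0347
```

```bash
python3 - <<'E'
from h import *
from scipy.optimize import least_squares
s=state(); print(s["time"],s["tcp_pos"],s["grip_width"],s["ft_force"])
for n in("wrist","scene","side"):
    c=cap(n); cv2.imwrite(f"pics/{n}7.png",c["img"]); W=pts(c)
    x,y,z=W[...,0],W[...,1],W[...,2]
    Q=W[(np.hypot(x-.5688,y-.061)<.025)&(z>.045)&(z<.09)]
    if len(Q)>20:
        q=least_squares(lambda q:np.hypot(Q[:,0]-q[0],Q[:,1]-q[1])-.017,[.5688,.061],loss="soft_l1",f_scale=.002).x
        print(n,"socket",q.round(4),Q[:,2].max().round(4),((Q.min(0)+Q.max(0))/2).round(4))
    m=(x>.5)&(x<.63)&(y>.2)&(y<.31)&(z>.07)&(z<.15)&(c["img"].max(2)<70); Q=W[m]
    if len(Q)>20: print(n,"paddle",len(Q),Q.mean(0).round(4),Q.min(0).round(4),Q.max(0).round(4))
E
```

```text
7.925 [0.57073833 0.06256467 0.20459827] 0.03466371431385683 [-0.14087735 -0.28660434 -0.54908635]
wrist socket [0.5686 0.0683] 0.0782 [0.5688 0.0643 0.0616]
scene socket [0.568  0.0636] 0.0783 [0.5697 0.0635 0.0616]
scene paddle 347 [0.5662 0.2537 0.1208] [0.5448 0.2249 0.099 ] [0.5782 0.2834 0.1389]
side socket [0.5676 0.0629] 0.0769 [0.5673 0.0618 0.061 ]
side paddle 276 [0.5538 0.2508 0.1189] [0.5368 0.2201 0.0907] [0.576  0.2855 0.1394]
```

View pics/wrist7.png

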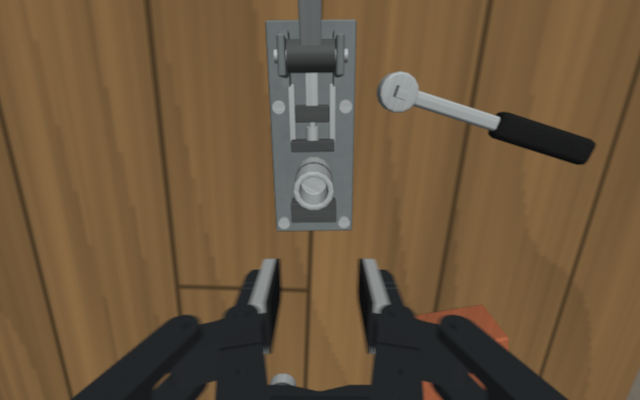

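The wrist view shows the socket standing between the jaws at (314,187). Now I shut the fingers and move over the paddle.

Call:
arm_command --commands '[[[0, -0.6, 0], 0, 0], [[0, -0.8, 0], 0, 0], [[0, -0.8, 0], 0, 0], [[0, -0.8, 0], 0, 0], [[-0.02, -0.2, 0.5], 0, 0]]'

```text
time: 8.7
tcp_pos: [0.5593, 0.2574, 0.1675]
orientation: [1.0, 0.023, 0.001, -0.001]
ft_force: [0.4, 0.5, 0.1]
grip_width: -0.0001
```

Call:
arm_command --commands '[[[0, 0, 0.3], 0, 0], [[0, 0, 0], 0, 0]]'

```text
time: 8.95
tcp_pos: [0.5582, 0.253, 0.1457]
orientation: [1.0, 0.021, -0.003, 0.001]
ft_force: [-0.4, -0.4, 0.1]
grip_width: -0.0003
```

```bash
python3 - <<'E'
from h import *
s=state(); print(s["time"],s["tcp_pos"],s["grip_width"],s["ft_force"])
c={}
for n in("scene","side"):
    i=cap(n)["img"]; a={"scene":i[150:270,370:510],"side":i[100:240,180:320]}[n]
    c[n]=cv2.resize(a,(390,390),interpolation=cv2.INTER_CUBIC)
cv2.imwrite("pics/m8.png",np.hstack([c["scene"],c["side"]]))
E
```

```text
8.95 [0.55821765 0.25295046 0.14568313] -0.00027782220963619723 [-0.42396931 -0.41192592  0.13578611]
```

View pics/m8.png

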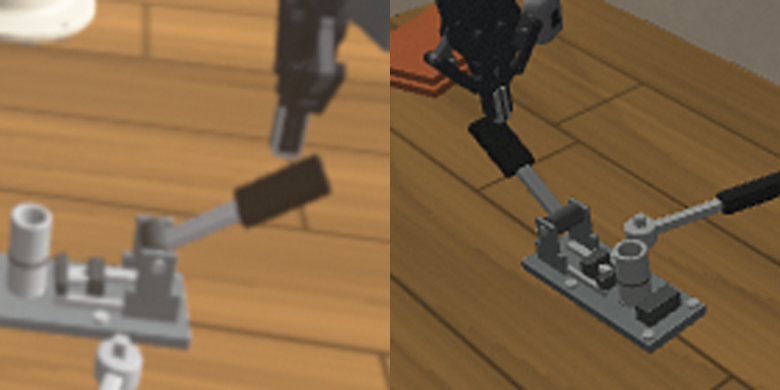

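The shut fingertips are above the paddle's middle. Pressing slowly along the arc.

Call:
arm_command --commands '[[[0.02, 0, 0.15], 0, 0], [[0, 0, 0.15], 0, 0], [[0, -0.03, 0.1], 0, 0], [[0, -0.03, 0.1], 0, 0], [[0, -0.03, 0.1], 0, 0]]'

```text
time: 9.68
tcp_pos: [0.5607, 0.2602, 0.1135]
orientation: [1.0, 0.021, 0.001, -0.0]
ft_force: [-0.9, 1.5, 4.5]
grip_width: 0.0001
```

Call:
arm_command --commands '[[[0, -0.03, 0.08], 0, 0], [[0, -0.03, 0.08], 0, 0], [[0, -0.03, 0.08], 0, 0], [[0, -0.03, 0.08], 0, 0], [[0, 0, 0], 0, 0]]'

```text
time: 10.3
tcp_pos: [0.5603, 0.2674, 0.0941]
orientation: [1.0, 0.021, 0.0, -0.0]
ft_force: [-0.6, 1.7, 5.6]
grip_width: -0.0003
```

```bash
python3 - <<'E'
from h import *
s=state(); print(s["time"],s["tcp_pos"],s["grip_width"],s["ft_force"])
c={}
for n in("scene","side"):
    i=cap(n)["img"]; a={"scene":i[150:270,350:490],"side":i[100:240,180:320]}[n]
    c[n]=cv2.resize(a,(390,390),interpolation=cv2.INTER_CUBIC)
cv2.imwrite("pics/m9.png",np.hstack([c["scene"],c["side"]]))
E
```

```text
10.3 [0.5603063  0.26741931 0.09405579] -0.00033821267937239044 [-0.61636812  1.72715051  5.59434163]
```

View pics/m9.png

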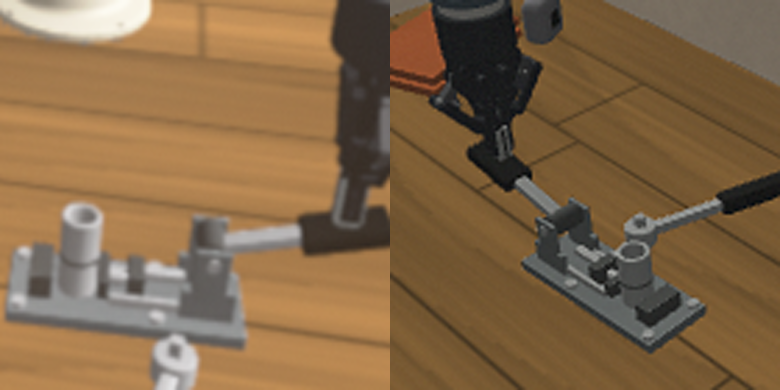

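The moving jaw has reached the socket, which is still upright. The lever is not yet level, so I keep going.

Call:
arm_command --commands '[[[0, -0.02, 0.08], 0, 0], [[0, -0.02, 0.08], 0, 0], [[0, -0.02, 0.08], 0, 0], [[0, -0.02, 0.08], 0, 0], [[0, 0, 0.06], 0, 0]]'

```text
time: 11.02
tcp_pos: [0.5601, 0.2722, 0.0719]
orientation: [1.0, 0.021, 0.0, -0.0]
ft_force: [-1.9, 1.7, 8.1]
grip_width: -0.0001
```

Call:
arm_command --commands '[[[0, 0, 0], 0, 0], [[0, 0, 0], 0, 0], [[0, 0, 0], 0, 0]]'

```text
time: 11.4
tcp_pos: [0.5601, 0.2721, 0.0723]
orientation: [1.0, 0.021, 0.001, -0.0]
ft_force: [-1.6, 1.2, 8.1]
grip_width: -0.0
```

```bash
python3 - <<'E'
from h import *
s=state(); print(s["time"],s["tcp_pos"],s["grip_width"],s["ft_force"])
E
```

```text
11.4 [0.56013348 0.27211747 0.07230897] -2.3450260560335675e-05 [-1.58017065  1.18690947  8.05099187]
```

Call:
arm_command --commands '[[[0, 0, 0.05], 0, 0], [[0, 0, 0.03], 0, 0], [[0, 0, 0], 0, 0], [[0, 0, 0], 0, 0]]'

```text
time: 11.9
tcp_pos: [0.5601, 0.2725, 0.0679]
orientation: [1.0, 0.021, 0.001, -0.001]
ft_force: [-2.5, 1.8, 9.2]
grip_width: 0.0002
```

```bash
python3 - <<'E'
from h import *
s=state(); print(s["time"],s["tcp_pos"],s["grip_width"],s["ft_force"])
c={}
for n in("scene","side"):
    k=cap(n); i=k["img"]; a={"scene":i[150:270,350:490],"side":i[100:240,180:320]}[n]
    c[n]=cv2.resize(a,(390,390),interpolation=cv2.INTER_CUBIC)
    W=pts(k); x,y,z=W[...,0],W[...,1],W[...,2]
    m=(x>.5)&(x<.62)&(y>.2)&(y<.315)&(z>.055)&(z<.085)&(i.max(2)<80); 
    # slope of paddle top: z vs y, upper envelope in bins
    for a0 in np.arange(.225,.32,.01):
        q=z[m&(y>a0)&(y<a0+.01)]
        if len(q)>5: print(n,a0.round(3),len(q),np.percentile(q,[50,90]).round(4))
    Q=W[(np.hypot(x-.5688,y-.058)<.027)&(z>.045)&(z<.09)]; print(n,"socket",((Q.min(0)+Q.max(0))/2).round(4),Q[:,2].max())
cv2.imwrite("pics/m10.png",np.hstack([c["scene"],c["side"]]))
k=cap("wrist"); cv2.imwrite("pics/w10.png",k["img"])
E
```

```text
11.9 [0.56010327 0.27251022 0.06793159] 0.000245819108953567 [-2.47133865  1.8199599   9.24332493]
scene 0.235 39 [0.0678 0.0693]
scene 0.245 51 [0.0679 0.0696]
scene 0.255 41 [0.0675 0.0693]
scene 0.265 46 [0.0679 0.084 ]
scene 0.275 31 [0.0673 0.0699]
scene 0.285 47 [0.0683 0.0698]
scene 0.295 40 [0.068  0.0694]
scene socket [0.5702 0.0555 0.0612] 0.0773057129579165
side 0.235 38 [0.0658 0.0687]
side 0.245 30 [0.0671 0.0693]
side 0.255 48 [0.0699 0.0835]
side 0.265 30 [0.0687 0.0808]
side 0.275 15 [0.0665 0.0697]
side 0.285 15 [0.0661 0.0675]
side 0.295 15 [0.0665 0.0684]
side socket [0.5671 0.0541 0.0613] 0.07750335401637765
```

View pics/m10.png

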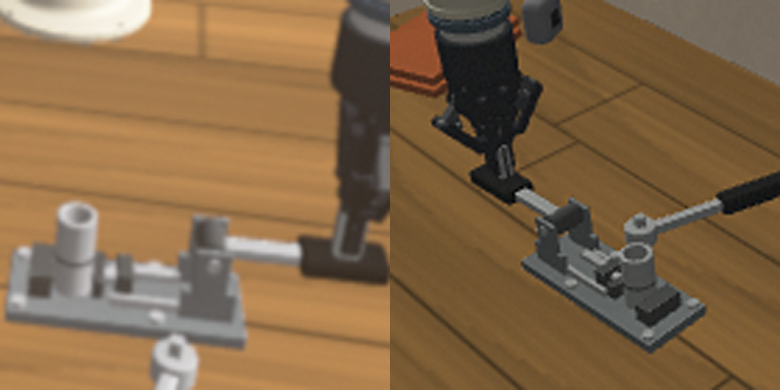

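View pics/w10.png

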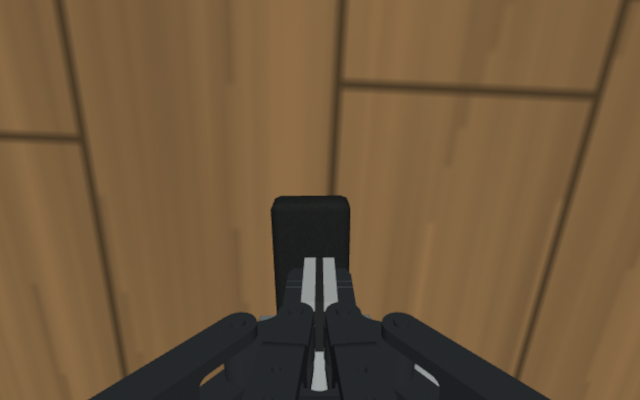

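The paddle is level: its height is flat at about 0.068 m along its length, with the TCP at z = 0.0679 m and 9.2 N on the tool, as the description gives for level. The socket is upright and gripped against the fixed jaw. One still row to confirm it stays put, then I hand in.

Call:
arm_command --commands '[[[0, 0, 0], 0, 0], [[0, 0, 0], 0, 0], [[0, 0, 0], 0, 0], [[0, 0, 0], 0, 0]]'

```text
time: 12.55
tcp_pos: [0.5601, 0.2725, 0.0679]
orientation: [1.0, 0.021, 0.001, -0.001]
ft_force: [-2.5, 1.6, 9.8]
grip_width: -0.0003
```

```bash
python3 -c "
from h import *
s=state(); print(s['time'],s['tcp_pos'],s['ft_force']); print(ctrl.close_job())"
```

```text
12.55 [0.56010162 0.27248494 0.06791487] [-2.53783441  1.56172357  9.81659288]
the job is handed in; nothing more can be done
None
```

I stood the tall chrome socket upright, open end up, in the clamp gap and let go of it. Then I pressed the lever level with the shut fingertips and handed the job in at 12.55 s while still holding it.

- **Lever:** the fingertips were at z = 67.9 mm against 68 mm expected at level. The paddle's top was flat along its length, and the upward force was 9.2–9.8 N, about the 9 N given for level.
- **Socket:** it was upright with its top at about 77 mm, against the fixed jaw and about midway along the jaws. The scene and side cameras put it at (0.570, 0.056) and (0.567, 0.054) m, which agrees with the seat at about (0.569, 0.056) m within the 2 mm calibration.
- **Other things:** I never touched the short socket, the ratchet or the brick, but I did not measure their positions again at the end.

No check failed. The depth images read most heights about 1–2 mm high, so I used the stated dimensions for heights.

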